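# Open the child-resistant solvent bottle

## Task

Open the bottle of stamp cleaner: press its red child-resistant cap firmly straight down until it stops, keep it pressed while you turn it anticlockwise out of its lock, never loading cap and bottle against each other, down or sideways, with more than about 3 kg (30 N). Then lift the cap off and set it down, not drop it, the right way up on the flat floor of the white drip dish, leaving the bottle standing where it is and the other things on the desk alone.

Things in the scene. Friction and masses are not known exactly. Their poses are not given: they have to be found in the camera images.
- bottle: White square solvent bottle with a paper label (blue band, red diamond), standing loose in a black weighted steel stand (116 x 116 mm, 34 mm high; bottle and stand are one body of 1.3 kg). Origin at the centre of the stand's underside, z up. Round neck with three locking hooks round it; a sprung sealing plug in the neck pushes the cap up against the hooks.
- cap: Red push-and-turn cap, 60 g: round skirt of 54 mm diameter, 34 mm from its lower rim to the flat deck on top; on the deck a straight wing (grip bar) 46 mm long along the cap's x, 12 mm thick along its y, 20 mm high. Origin at the centre of the skirt's lower rim, z up through the wing. When locked, its x axis is within about 6 degrees of the bottle's x.
- cap_deck (a point): Centre of the cap's flat deck, at the foot of the wing, 34 mm above the skirt's lower rim. There is 20 mm of flat deck on either side of the wing, on which fingertips that pinch the wing can press.
- bottle_lock (a point): Point on the neck's axis, 123 mm above the bottle's origin, where the locked cap's origin lies. Pressed down, the cap springs back with 7 N at first and 0.6 N more per mm, and after 4 to 13 mm stands on a firm stop: how far differs between bottles and cannot be seen. Only in the last 1.5 mm above that stop do the cap's lugs clear the teeth; 16 N always reaches it.
- bottle_neck (a point): Centre of the neck, 141 mm above the bottle's origin. Kept pressed, the cap turns anticlockwise seen from above: after 50 degrees it is past the teeth and lifts straight off; at 83 it meets an end stop; about 66 is right. Not pressed to the stop, it jams on the teeth within 12 degrees. It does not turn clockwise. It has only 1.5 mm sideways play on the neck: follow side forces.
- dish: Round white ceramic drip dish, 126 mm across and 12 mm high, loose, 0.3 kg. Origin at the centre of its underside; its flat inner floor, about 46 mm in radius, lies 5 mm above that.
- dish_floor (a point): Centre of the dish's flat inner floor.
- ink_pad: Closed blue tin ink pad, 62 x 92 x 16 mm; leave it alone.
- rubber_stamp: Rubber stamp with a black handle and wooden foot, 26 x 54 mm and 69 mm high; leave it alone.
- pocket_watch: Silver pocket watch with a white face, 47 x 68 x 12 mm; leave it alone.
- magnifier: Magnifying glass with a brass rim and black handle, 82 x 175 x 17 mm; leave it alone.
- spectacle_case: Brown leather spectacle case, 58 x 155 x 34 mm; leave it alone.
- mug: Grey-green mug, 82 mm across, 94 mm high; leave it alone.
Mind the look-alikes: they are no part of the job. Of the things shaped like the cap, the red one is meant.

How it is judged:
On the way, in this order (a step that is already met when the one before it is completed fails the run):
1. the cap, still on the neck, has been turned at least 50 degrees out of its lock (angle between the x axis of cap and the x axis of bottle, either way round above 0.86 rad and z of cap in the frame of bottle between 0.106 and 0.128 m and horizontal distance between cap and bottle below 0.006 m), for 0.05 s.
2. the cap is lifted clear of the neck (z of cap in the frame of bottle above 0.16 m), for 0.1 s.
At the end, for the whole second after the job is handed in: The cap stands still and released, skirt down (within 0.08 rad), on the dish's flat floor, its centre within 20 mm of the dish's centre; the bottle stands upright on the desk within 40 mm of where it was (horizontal distance between cap and dish below 0.02 m and z of cap in the frame of dish between 0.002 and 0.008 m and z of cap_deck in the frame of dish above 0.035 m and angle between cap's own z axis and vertical below 0.08 rad and linear speed of cap below 0.02 m/s and contact force between the fingers and cap below 0.2 N and angle between bottle's own z axis and vertical below 0.05 rad and height (world z) of bottle below 0.005 m and distance of bottle from where it was at the start of the episode below 0.04 m); the robot touches nothing.
It fails at once if cap and bottle loaded against each other with more than 30 N (contact force between cap and bottle above 30 N).
It fails at once if the bottle tipped by more than 0.2 rad or lifted by more than 15 mm (angle between bottle's own z axis and vertical above 0.2 rad or height (world z) of bottle above 0.015 m).
It fails at once if the cap dropped or flung: faster than 0.5 m/s with no finger on it (linear speed of cap above 0.5 m/s and contact force between the fingers and cap below 0.05 N).
It fails at once if another thing on the desk moved by more than 25 mm (distance of any of ink_pad, rubber_stamp, pocket_watch, magnifier, spectacle_case, mug from where it was at the start of the episode above 0.025 m).
It also fails if it takes over 72 s, if anything falls off the work surface, if the arm or the gripper's body presses on something with over 40 N, if the wrist force passes 120 N, or if a joint passes its speed limit or range.

## Robot

A 6-joint arm with a two-finger parallel gripper is mounted at the origin on the work surface; the furniture and walls round the work are solid. World frame = base frame: x ahead of the robot, y to its left, z up, the work surface at z = 0. Lengths are in m, angles in rad, forces in N, time in s.
With the tool pointing down it reaches from about 0.275 to 0.725 m from the base axis. Payload 5.6 kg.
Tool frame: the origin (TCP) lies midway between the tips of the shut fingers; the grasp point (between the pads) lies bot.grip_point_offset behind it (bot.grip_point_offset is the distance from the TCP to the grasp point, in m); z points along the fingers, y is the line along which they close (so a half turn about z gives the same grasp; the last joint's range is limited). The gripper opens to 85 mm and grips with 20 to 120 N. Pads are 22 mm wide; open, the fingers measure 114 mm over their backs; the gripper's body (76 mm by 85 mm) begins 54 mm behind the grasp point. The pads swing forward as they close: fully open they stand 13 mm farther back than shut.
Start: joints at [1.617, 0.255, 0.108, 0, -1.424, -0.285], TCP at [0.13, 0.534, 0.231] pointing down, gripper open.
Joint ranges: [-2.95, 2.95], [-1.21, 1.97], [-1.09, 1.5], [-2.87, 1.71], [-2.94, -0.07], [-3.05, 3.05]. Speed limits (rad/s): [2.57, 2.57, 3.14, 3.14, 3.14, 3.14].

## Interface

Orientations are given as [roll, pitch, yaw] about the fixed x, y, z axes, in that order (R = Rz(yaw) Ry(pitch) Rx(roll)).
In Python, from workcell import bot, eyes gives the robot as it stands. The module is installed in compiled form; this text tells all that it offers. Calls block until the motion is done:
- bot.move_pose(position, orientation): joint-space move of the TCP to a pose.
- bot.line_to(position, feed=0.15, orientation=None, f_stop=None): straight line of the TCP; orientation=None keeps the orientation; feed is the mean speed in m/s. With f_stop (N) it stops when the force on the tool has changed by that much, and returns True; else False.
- bot.movej(angles): joint-space move.
- bot.open_gripper() and bot.close(effort=None): open the fingers fully, or close them until they stop; effort is the grip in N (None keeps the last).
- bot.pause(seconds).
- bot.solve_ik(position, orientation): joint angles nearest the present ones, or None.
- eyes.capture(name): name is "scene" or "side" or "wrist"; returns a dict with "frame" (384x512x3 uint8, red, green, blue), "z_map" (384x512 float32, m along the optical axis (not along the pixel's ray), 0 where there is no reading), "fx", "fy", "cx", "cy" (pixels), "cam_to_world" (4x4, takes a point from camera to world coordinates); the wrist camera has in their place "T_tool_cam" (4x4, takes a point from camera to tool coordinates, whose origin is the TCP and whose axes are the flange's). Camera axes: x right, y down, z forward; pixel columns grow to the right and rows downward; lengths in m; the calibration is good to about 2 mm. A picture is of the moment at which its call begins: read the wrist's pose just before it.
A pose or a line that the arm cannot do raises bot.MotionError and nothing moves.
- bot.close_job(): hands the job in; it is judged then, once.
Readings, each from a call of its own:
- bot.get_t(): time.
- bot.get_joint_positions(): joint angles.
- bot.get_joint_velocities(): joint speeds.
- bot.get_joint_efforts(): joint torques, N m.
- bot.get_ee_pos(): TCP position.
- bot.get_tcp_rot(): TCP orientation.
- bot.get_wrist_force(): force on the tool from outside, world axes, zero at the start.
- bot.get_wrist_torque(): the same for the moment, N m.
- bot.get_finger_gap(): finger opening in m.
- bot.get_grasp_force(): force on a finger pad.
Only numpy, scipy, OpenCV 4.12 (cv2) and the standard library are available. Lean on these libraries where they do the work, as an engineer would, in place of code of your own. Each camera call takes 0.05 s, during which the arm holds its last target. There are 200 camera calls.

## Working session

There is one attempt and no reset: what is moved stays moved. The work goes in short steps, each a Python script; the robot and the scene stay as the last script left them, time stands still between calls to the robot, and variables do not carry over. Pictures are saved under pics/ and viewed, at most 10 in all, crops included, and the job is handed in when it is done.

```bash
mkdir -p pics
cat > h.py <<'E'
import numpy as np, cv2
from workcell import bot, eyes
def save(n,im): cv2.imwrite('pics/'+n+'.png',im[:,:,::-1])
def pts(c,T=None):
    T=c['cam_to_world'] if T is None else T
    z=c['z_map']; v,u=np.indices(z.shape)
    P=np.stack([(u-c['cx'])/c['fx']*z,(v-c['cy'])/c['fy']*z,z,np.ones_like(z)],-1)
    return (P@np.array(T).T)[...,:3]
E
python3 - <<'E'
from h import *
a=eyes.capture('scene');b=eyes.capture('side')
for n,c in(('scene',a),('side',b)):
    print(n,c['fx'],c['cx'],c['cy'],np.round(c['cam_to_world'],3).tolist(),(c['z_map']>0).mean()); np.savez(n,**c)
save('both',cv2.resize(np.hstack([a['frame'],b['frame']]),(800,300),interpolation=cv2.INTER_AREA))
save('scene',cv2.resize(a['frame'],(800,600)))
print(bot.get_ee_pos(),bot.get_tcp_rot(),bot.grip_point_offset,bot.get_finger_gap(),bot.get_t(),bot.get_wrist_force())
E
```

```text
scene 350.4966827764134 255.51173398953506 188.69697799359972 [[0.638, -0.492, 0.592, -0.162], [-0.769, -0.425, 0.477, -0.564], [0.017, -0.76, -0.65, 0.809], [0.0, 0.0, 0.0, 1.0]] 0.9827982584635416
side 374.29565170701903 253.41385859326303 193.05750105003062 [[-0.997, -0.059, 0.055, 0.422], [-0.077, 0.508, -0.858, 0.892], [0.023, -0.859, -0.511, 0.67], [0.0, 0.0, 0.0, 1.0]] 0.95977783203125
[0.129959   0.53396803 0.23046637] [ 3.13981607e+00 -1.11243940e-04 -2.38858095e-01] 0.0187 0.0855115570387384 0.1 [-0.55759914  0.23217517 -0.10509009]
```

View pics/scene.png

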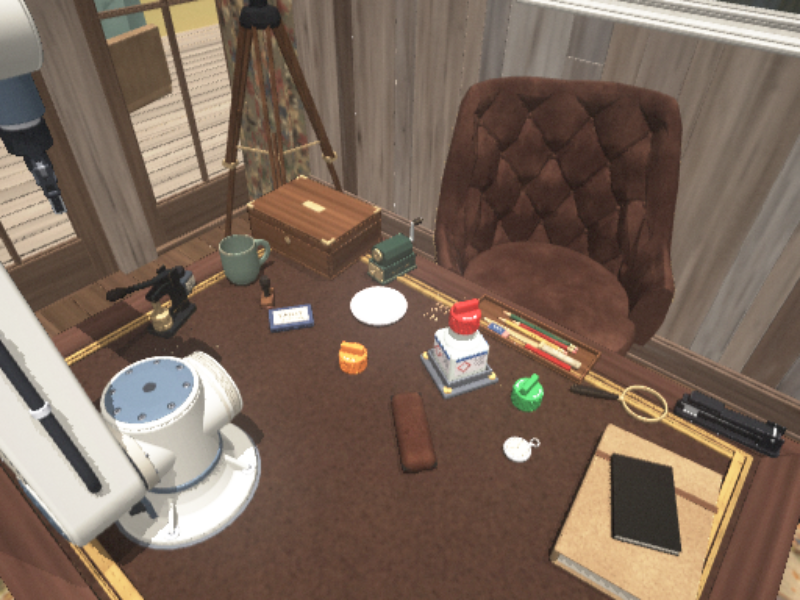

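View pics/both.png

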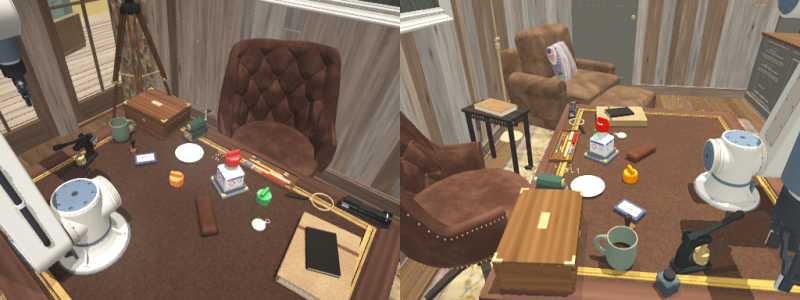

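The scene view (800x600) shows the red cap on its bottle at about (466,317), the dish at (379,305), and the orange and green look-alikes at (352,357) and (528,392). The side view shows the cap at (602,125) and the dish at (588,186).

Run:
```python
from h import *
for n in('scene','side'):
    c=dict(np.load(n+'.npz')); P=pts(c); f=c['frame'].astype(int)
    hsv=cv2.cvtColor(c['frame'],cv2.COLOR_RGB2HSV)
    red=(((hsv[...,0]<6)|(hsv[...,0]>174))&(hsv[...,1]>170)&(hsv[...,2]>110)&(P[...,2]>.1)&(P[...,2]<.24)&(np.hypot(P[...,0],P[...,1])<.8))
    k,l,s,ce=cv2.connectedComponentsWithStats(red.astype(np.uint8))
    i=1+np.argmax(s[1:,4]); m=l==i; Q=P[m]; print(n,s[i],ce[i],Q.min(0),Q.max(0))
    for zl,zh in((.150,.1605),(.172,.182)):
        q=Q[(Q[:,2]>zl)&(Q[:,2]<zh)]; print(zl,len(q),q.mean(0) if len(q) else 0,q.min(0) if len(q) else 0,q.max(0) if len(q) else 0)
    q=Q[Q[:,2]>.1765][:,:2]
    if len(q)>4: print('wing',cv2.minAreaRect(q.astype(np.float32)))
    w=((hsv[...,1]<40)&(hsv[...,2]>170)&(P[...,2]>-.005)&(P[...,2]<.02)&(np.hypot(P[...,0],P[...,1])<.8)&(np.hypot(P[...,0],P[...,1])>.25))
    k,l,s,ce=cv2.connectedComponentsWithStats(w.astype(np.uint8))
    i=1+np.argmax(s[1:,4]); m=l==i; Q=P[m]; print('dish',s[i],Q.min(0),Q.max(0),cv2.minEnclosingCircle(Q[:,:2].astype(np.float32)))
    # stand: points 0.028..0.04 near the cap
    cc=P[red].mean(0); st=(abs(P[...,2]-.034)<.003)&(np.hypot(P[...,0]-cc[0],P[...,1]-cc[1])<.1)
    if st.sum()>5: print('stand',st.sum(),cv2.minAreaRect(P[st][:,:2].astype(np.float32)))
# heights of desk things near
    x0,y0=(P[red].mean(0)[:2])
    print('tall',[(np.round(p,2).tolist()) for p in P[(P[...,2]>.05)&(P[...,2]<.5)&(np.hypot(P[...,0]-x0,P[...,1]-y0)<.2)&(np.hypot(P[...,0]-x0,P[...,1]-y0)>.07)][::40]])
```

```text
scene [289 194  19  20 179] [298.02793296 203.48044693] [ 0.44786567 -0.22852793  0.12452061] [ 0.49187245 -0.18499519  0.17601184]
0.15 46 [ 0.46420798 -0.2114369   0.15446277] [ 0.44804757 -0.2284765   0.15061417] [ 0.49170622 -0.18715523  0.16034296]
0.172 17 [ 0.46977666 -0.20199366  0.17411677] [ 0.45569054 -0.21517775  0.17206751] [ 0.48825567 -0.18499519  0.17601184]
dish [224 183  37  25 720] [ 0.44953019 -0.02475437 -0.00239367] [0.58033103 0.111229   0.0170891 ] ((0.5162221789360046, 0.045496292412281036), 0.07128545641899109)
stand 71 ((0.45019954442977905, -0.20985198020935059), (0.06864339858293533, 0.12145833671092987), 19.68524932861328)
tall [[0.36, -0.04, 0.06], [0.5, -0.34, 0.06]]
side [251 150  17  19 249] [259.07228916 160.14056225] [ 0.44979955 -0.21007521  0.1248003 ] [ 0.50280723 -0.16921576  0.17805586]
0.15 66 [ 0.47539367 -0.18597472  0.15528234] [ 0.45069537 -0.21007521  0.15034373] [ 0.50280723 -0.16921576  0.16016827]
0.172 26 [ 0.4767722  -0.19471696  0.17526154] [ 0.45751579 -0.20551207  0.17278971] [ 0.49683689 -0.1812431   0.17805586]
wing ((0.47765305638313293, -0.19588510692119598), (0.00786664243787527, 0.035095103085041046), 59.78331756591797)
dish [218 224  44  28 907] [ 0.45072816 -0.0485648  -0.00461382] [0.57791953 0.10179711 0.01431214] ((0.5108109712600708, 0.02685409225523472), 0.07555050402879715)
stand 43 ((0.4721542298793793, -0.17117999494075775), (0.09946165978908539, 0.04832886531949043), 13.289889335632324)
tall [[0.52, -0.33, 0.05]]
```

Run:
```python
from h import *
for y in(-.5,-.5+np.pi,-.5-np.pi):
    for d in (0,1.15):
        q=bot.solve_ik([.474,-.197,.30],[np.pi,0,y+d]); print(y+d,None if q is None else np.round(q,2))
        
q=bot.solve_ik([.43,-.18,.33],[np.pi,0,-.5])
bot.move_pose([.44,-.18,.33],[np.pi,0,-.5])
bot.pause(.2)
p,r=bot.get_ee_pos(),bot.get_tcp_rot(); c=eyes.capture('wrist'); print(p,r,np.round(c['T_tool_cam'],3).tolist(),c['fx'],bot.get_t(),bot.get_joint_positions(),bot.get_wrist_force())
np.savez('w1',p=p,r=r,**c); save('w1',c['frame'])
```

```text
-0.5 [-0.09  0.17  0.17  0.   -1.57  1.16]
0.6499999999999999 [-0.09  0.17  0.17  0.   -1.57  2.31]
2.641592653589793 [-0.09  0.17  0.17 -0.   -1.57 -1.98]
3.791592653589793 [-0.09  0.17  0.17  0.   -1.57 -0.83]
-3.641592653589793 [-0.09  0.17  0.17 -0.   -1.57 -1.98]
-2.491592653589793 [-0.09  0.17  0.17  0.   -1.57 -0.83]
[ 0.4401916  -0.17965659  0.32991561] [-3.14158969e+00  1.17947504e-04 -4.99297525e-01] [[0.001, -0.954, -0.299, 0.075], [1.0, 0.001, 0.0, -0.001], [0.0, -0.299, 0.954, -0.142], [0.0, 0.0, 0.0, 1.0]] 310.9869308339093 3.1167 [-5.69169296e-02  9.55949218e-02  1.59265462e-01 -6.39510387e-06
 -1.63462393e+00  1.12829918e+00] [0.52206511 0.46636616 0.36131123]
```

View pics/w1.png

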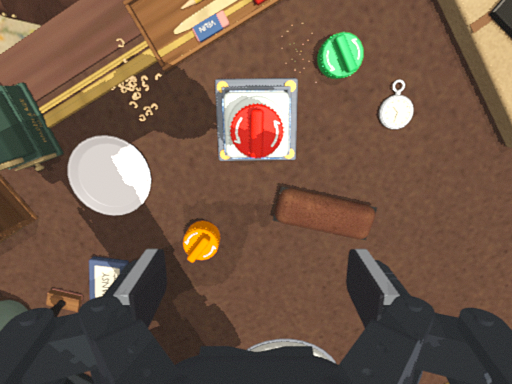

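The wrist view shows the red cap at (257,128) with its wing running vertically in the image, the stand square to it, and the dish at (109,175).

```bash
cat >> h.py <<'E'
from scipy.spatial.transform import Rotation as R
def wristT(c,p,r):
    T=np.eye(4); T[:3,:3]=R.from_euler('xyz',r).as_matrix(); T[:3,3]=p
    return T@c['T_tool_cam']
def ray(c,T,uv,h):
    uv=np.atleast_2d(uv).astype(float); d=np.c_[(uv[:,0]-c['cx'])/c['fx'],(uv[:,1]-c['cy'])/c['fy'],np.ones(len(uv))]@T[:3,:3].T
    return (T[:3,3]+d*((h-T[2,3])/d[:,2])[:,None])[:,:2]
def redm(c):
    s=cv2.cvtColor(c['frame'],cv2.COLOR_RGB2HSV)
    return ((s[...,0]<6)|(s[...,0]>174))&(s[...,1]>150)&(s[...,2]>80)
def biggest(m):
    k,l,s,ce=cv2.connectedComponentsWithStats(m.astype(np.uint8)); return l==1+np.argmax(s[1:,4])
def hull(m): 
    return max(cv2.findContours(m.astype(np.uint8),0,2)[0],key=cv2.contourArea)[:,0]
E
cat > meas.py <<'E'
from h import *
def go(c,p,r):
    T=wristT(c,p,r); P=pts(c,T); m=biggest(redm(c)); Q=P[m]
    print('red',s:=m.sum(),Q.min(0),Q.max(0))
    w=m&(P[...,2]>.171); rc=cv2.minAreaRect(P[w][:,:2].astype(np.float32)); print('wing',rc,np.median(P[w],0))
    d=m&(P[...,2]>.15)&(P[...,2]<.163); print('deck z',np.median(P[d][:,2]),'circle',cv2.minEnclosingCircle(P[d|w][:,:2].astype(np.float32)))
    f=c['frame'].astype(int); h=cv2.cvtColor(c['frame'],cv2.COLOR_RGB2HSV)
    rr=np.hypot(P[...,0]-.515,P[...,1]-.04)
    dm=biggest((h[...,1]<60)&(h[...,2]>100)&(rr<.1)&(P[...,2]<.03)); g=ray(c,T,hull(dm),.012)
    print('dish',cv2.minEnclosingCircle(g.astype(np.float32)),cv2.fitEllipse(g.astype(np.float32)),np.median(P[dm],0))
    st=(abs(P[...,2]-.034)<.004)&(np.hypot(*(np.moveaxis(P[...,:2],-1,0)-Q.mean(0)[:2,None,None]))<.1)
    print('stand',st.sum(),cv2.minAreaRect(P[st][:,:2].astype(np.float32)))
if __name__=='__main__':
    c=dict(np.load('w1.npz')); go(c,c['p'],c['r'])
E
python3 meas.py
```

```text
red 1964 [ 0.4511198  -0.22534481  0.13146285] [ 0.50676142 -0.17251659  0.47145237]
wing ((0.48155272006988525, -0.20229429006576538), (0.011475558392703533, 0.05640626326203346), 61.255916595458984) [ 0.47768137 -0.20001121  0.17567977]
deck z 0.15598110653906994 circle ((0.4801594018936157, -0.20131996273994446), 0.030004406347870827)
dish ((0.5107638239860535, 0.03760414943099022), 0.06386661529541016) ((0.5107091665267944, 0.037799637764692307), (0.1250293254852295, 0.12617404758930206), 165.64373779296875) [0.51297213 0.04035434 0.00464214]
stand 34 ((0.5085069537162781, -0.20192991197109222), (0.051293518394231796, 0.10915051400661469), 3.223118305206299)
```

```bash
cat > m2.py <<'E'
from h import *
def cap(c,p,r):
    T=wristT(c,p,r); P=pts(c,T); m=biggest(redm(c))
    w=m&(abs(P[...,2]-.177)<.005); k=np.ones((3,3),np.uint8); w=biggest(cv2.morphologyEx(w.astype(np.uint8),cv2.MORPH_OPEN,k)>0)
    q=ray(c,T,np.argwhere(w)[:,::-1],.177); rc=cv2.minAreaRect(q.astype(np.float32)); 
    q0=q-q.mean(0); e,V=np.linalg.eigh(q0.T@q0/len(q)); a=np.arctan2(V[1,1],V[0,1])
    print('wing',rc,'mean',q.mean(0),'ang',a%np.pi-np.pi,'len',np.sqrt(12*e))
    d=m&(abs(P[...,2]-.157)<.004); print('wz',np.median(P[w][:,2]),'dz',np.median(P[d][:,2]),d.sum())
    u=biggest((d|w)); dd=ray(c,T,np.argwhere(d)[:,::-1],.157); print('deck',cv2.minEnclosingCircle(dd.astype(np.float32)),np.percentile(dd,[.5,99.5],axis=0))
E
python3 - <<'E'
from m2 import *
bot.line_to([.478,-.199,.27],feed=.12); bot.pause(.3)
p,r=bot.get_ee_pos(),bot.get_tcp_rot(); c=eyes.capture('wrist'); np.savez('w2',p=p,r=r,**c); save('w2',c['frame'])
print(p,r,bot.get_t()); cap(c,p,r)
E
```

```text
[ 0.47800669 -0.19896518  0.27062621] [-3.14120856e+00 -1.11226873e-03 -4.99865932e-01] 4.2333
wing ((0.47722360491752625, -0.19980481266975403), (0.011750387027859688, 0.045084431767463684), 59.78359603881836) mean [ 0.47757968 -0.19996397] ang -0.5256859129652351 len [0.01163415 0.04469126]
wz 0.17570965795960697 dz 0.156009793107379 1799
deck ((0.47688812017440796, -0.1997397541999817), 0.02688225917518139) [[ 0.45110603 -0.22519066]
 [ 0.5027564  -0.17427595]]
```

View pics/w2.png

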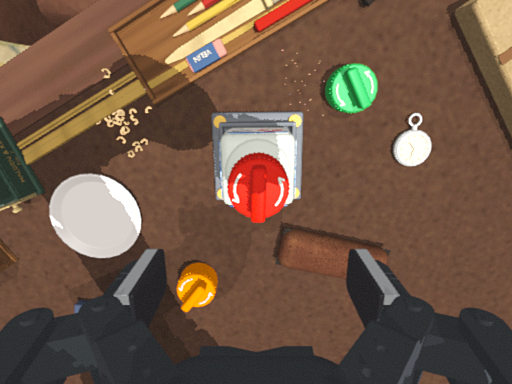

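Run:
```python
from h import *
o=[np.pi,0,-.526]
bot.line_to([.477,-.1998,.21],feed=.1,orientation=o)
print(bot.line_to([.477,-.1998,.162],feed=.04,f_stop=4)); bot.pause(.3)
f0=bot.get_wrist_force(); print(f0,bot.get_ee_pos(),bot.get_t()); np.save('f0',f0)
bot.close(40); bot.pause(.2)
print(bot.get_wrist_force()-f0,bot.get_wrist_torque(),bot.get_ee_pos(),bot.get_tcp_rot(),bot.get_finger_gap(),bot.get_grasp_force(),bot.get_t())
```

```text
False
[ 0.03491267  0.4752118  -0.87935224] [ 0.47706668 -0.19980362  0.16211008] 6.6333
[-1.24423227 -1.31053318  2.31892063] [-0.24662585  0.39317441 -0.00345767] [ 0.47691387 -0.19995843  0.162147  ] [ 3.14131344e+00 -9.45063440e-05 -5.26013963e-01] 0.010960608734670479 42.46283233165741 7.5
```

Run:
```python
from h import *
f0=np.load('f0.npy'); p=bot.get_ee_pos()
for fs,dz in((9,.006),(16,.016)):
    s=bot.line_to([.477,-.1998,.162-dz-(.0 if dz<.01 else .0)],feed=.006,f_stop=fs)
    print(s,bot.get_wrist_force()-f0,bot.get_ee_pos(),bot.get_t())
    if s and fs==16: break
bot.pause(.2); print(bot.get_wrist_force()-f0,bot.get_ee_pos(),bot.get_finger_gap(),bot.get_grasp_force())
```

```text
False [-3.43881429  0.46260987 10.57892005] [ 0.477043   -0.20000071  0.1572182 ] 8.65
True [-2.60575935  1.78258937 10.00099542] [ 0.47705958 -0.20016035  0.15664253] 9.4167
[-2.67520703  1.77803502  9.37770537] [ 0.47707777 -0.20011081  0.15693401] 0.010149141529935842 43.44081223011017
```

Run:
```python
from h import *
f0=np.load('f0.npy'); z=bot.get_ee_pos()[2]-.0005
while z>.142:
    s=bot.line_to([.477,-.1998,z],feed=.005,f_stop=14); bot.pause(.06)
    f=bot.get_wrist_force()-f0; e=bot.get_ee_pos(); print(s,round(z,5),f.round(1),e.round(5),round(bot.get_t(),2))
    if f[2]>17.5 : break
    z-=.0006
np.save('z',z)
```

```text
False 0.15643 [-4.  -0.8  9.7] [ 0.47712 -0.20002  0.15766] 10.05
False 0.15583 [-3.9 -0.5 10.3] [ 0.4771  -0.20005  0.1571 ] 10.38
False 0.15523 [-3.7  0.7 10.7] [ 0.47715 -0.20005  0.15656] 10.7
False 0.15463 [-4.3  0.1 10.8] [ 0.47715 -0.20004  0.15609] 11.03
False 0.15403 [-5.7  2.3 14.8] [ 0.47717 -0.20007  0.15604] 11.35
False 0.15343 [-7.6  1.7 17.4] [ 0.47721 -0.20011  0.15601] 11.68
False 0.15283 [-7.1  3.8 21.2] [ 0.47726 -0.20016  0.156  ] 12.0
```

```bash
cat > turn.py <<'E'
from h import *
import sys
f0=np.load('f0.npy'); z=float(np.load('z.npy')); cmd=np.array([.477,-.1998,z]); y0=-.526; a=float(sys.argv[1]); end=float(sys.argv[2])
if len(sys.argv)>3: cmd=np.load('cmd.npy')
def adj():
    f=bot.get_wrist_force()-f0; d=np.array([.04e-3*f[0],.04e-3*f[1],(f[2]-19.5)*.1e-3]); return f,np.clip(d,-.5e-3,.5e-3)
while a<end-1e-6:
    f,d=adj()
    if np.linalg.norm(f)>27: print('high',f); cmd[2]+=.0006
    cmd=cmd+d; a=min(a+np.radians(4),end)
    t=bot.get_t(); bot.line_to(cmd,feed=.004,orientation=[np.pi,0,y0+a]); dt=bot.get_t()-t
    f,_=adj(); e=bot.get_ee_pos(); r=bot.get_tcp_rot()
    print(f'{np.degrees(a):.0f} act {np.degrees(r[2]-y0):.1f} dt {dt:.2f}',f.round(1),bot.get_wrist_torque().round(2),(e*1e3).round(2),(cmd*1e3).round(1),flush=True)
    np.save('cmd',cmd); np.save('a',a)
    if np.linalg.norm(f)>28 or f[2]<13: print('halt'); break
print(bot.get_t(),bot.get_finger_gap())
E
python3 turn.py 0 0.21
```

```text
4 act 4.1 dt 0.25 [-3.7  1.4 17. ] [0.66 1.55 0.08] [ 477.95 -200.27  156.01] [ 476.7 -199.6  153. ]
8 act 8.1 dt 0.25 [-2.9  0.8 17.6] [0.57 1.2  0.03] [ 478.33 -200.27  156.02] [ 476.6 -199.6  152.7]
12 act 12.1 dt 0.25 [-2.9  1.4 17.1] [0.64 1.11 0.07] [ 478.47 -200.27  156.  ] [ 476.4 -199.6  152.6]
12 act 12.1 dt 0.25 [-2.3  1.4 18.2] [0.67 1.16 0.04] [ 478.5  -200.25  156.01] [ 476.3 -199.5  152.3]
13.0 0.010856698464402932
```

```bash
python3 turn.py $(python3 -c "import numpy as np;print(float(np.load('a.npy')))") 1.152 c
```

```text
16 act 16.1 dt 0.25 [-2.2  1.7 18.1] [0.84 0.98 0.07] [ 478.64 -200.15  156.  ] [ 476.2 -199.5  152.2]
20 act 20.1 dt 0.25 [-2.8  0.9 18.1] [0.9  0.96 0.1 ] [ 478.71 -200.11  156.02] [ 476.2 -199.4  152.1]
24 act 24.1 dt 0.25 [-1.6  1.7 19.9] [0.88 0.99 0.13] [ 478.65 -200.15  156.  ] [ 476.  -199.3  151.9]
28 act 28.1 dt 0.25 [-2.2  1.3 20.1] [0.79 1.07 0.05] [ 478.51 -200.08  156.  ] [ 476.  -199.3  152. ]
32 act 32.1 dt 0.25 [-2.2  2.1 19.8] [0.85 1.   0.04] [ 478.4  -200.    156.02] [ 475.9 -199.2  152. ]
36 act 36.1 dt 0.25 [-1.2  0.8 19. ] [0.72 0.96 0.11] [ 478.33 -199.96  156.01] [ 475.8 -199.1  152. ]
40 act 40.1 dt 0.25 [-3.1  1.9 18.5] [0.71 0.84 0.03] [ 478.39 -199.95  156.  ] [ 475.8 -199.1  152. ]
44 act 44.1 dt 0.25 [-1.8  1.4 18.7] [0.56 0.67 0.04] [ 478.52 -199.96  156.  ] [ 475.6 -199.   151.9]
48 act 48.1 dt 0.25 [-1.6  1.2 19. ] [0.45 0.59 0.08] [ 478.58 -200.01  156.03] [ 475.6 -199.   151.8]
52 act 52.1 dt 0.25 [-1.8  0.3 19.2] [0.41 0.58 0.08] [ 478.55 -200.01  156.02] [ 475.5 -198.9  151.8]
56 act 56.1 dt 0.25 [-1.3  0.5 19.1] [0.41 0.64 0.03] [ 478.41 -200.06  156.01] [ 475.4 -198.9  151.7]
60 act 60.1 dt 0.25 [-2.  -0.1 20. ] [0.4  0.74 0.07] [ 478.33 -200.04  156.01] [ 475.4 -198.9  151.7]
64 act 64.1 dt 0.25 [-0.8 -0.1 20.1] [0.47 0.64 0.09] [ 478.25 -199.99  156.01] [ 475.3 -198.9  151.7]
66 act 66.1 dt 0.25 [-1.7  0.6 18.4] [0.46 0.69 0.01] [ 478.28 -199.97  156.02] [ 475.3 -198.9  151.8]
16.5 0.010517066510401364
```

Run:
```python
from h import *
f0=np.load('f0.npy'); o=[np.pi,0,-.526+1.152]
def st(): print((bot.get_wrist_force()-f0).round(1),(bot.get_ee_pos()*1e3).round(1),round(bot.get_t(),2))
bot.line_to([.4772,-.1998,.158],feed=.015); st()
bot.line_to([.4775,-.1999,.165],feed=.03); st()
bot.line_to([.4775,-.1999,.185],feed=.04); st()
bot.line_to([.4775,-.1999,.260],feed=.08); bot.pause(.2); st(); print(bot.get_finger_gap(),bot.get_grasp_force())
c=eyes.capture('wrist'); s=eyes.capture('side'); e=eyes.capture('scene')
p,r=bot.get_ee_pos(),bot.get_tcp_rot(); np.savez('w3',p=p,r=r,**c); np.savez('s3',**s); np.savez('e3',**e)
x=cv2.resize(s['frame'][90:250,180:400],(440,320)); y=cv2.resize(e['frame'][100:270,200:400],(376,320))
save('l3',np.hstack([x,y[:,:360]]))
```

```text
[-1.3  0.2  9.7] [ 478.3 -200.   159.5] 17.08
[-0.2  0.1 -0.3] [ 477.3 -199.5  164.4] 17.47
[-0.5  0.1 -0.2] [ 477.5 -199.8  185. ] 18.12
[ 0.  -0.5  0.5] [ 477.3 -199.9  259.6] 19.41
0.010904609786148364 42.140575647354126
```

View pics/l3.png

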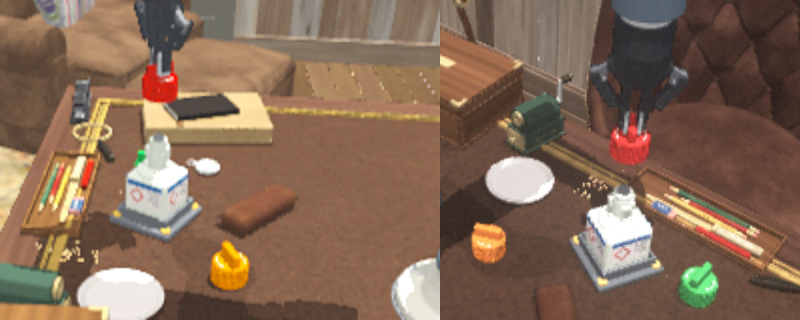

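The side and scene crops show the red cap level in the fingers above the bottle, which still stands in its stand, and the dish unmoved at the lower left of both.

Run:
```python
from h import *
def st(n): print(n,(bot.get_wrist_force()-f0).round(1),(bot.get_ee_pos()*1e3).round(1),round(bot.get_t(),2),flush=True)
x,y=.5110,.0378
bot.line_to([x,y,.26],feed=.15); bot.line_to([x,y,.065],feed=.1); bot.pause(.3)
f0=bot.get_wrist_force(); st('above')
s=bot.line_to([x,y,.034],feed=.008,f_stop=4); st(s); bot.pause(.2); st('rest')
e=eyes.capture('side'); save('d4',cv2.resize(e['frame'][150:310,180:400],(440,320)))
print(bot.get_finger_gap())
```

```text
above [0. 0. 0.] [511.1  37.8  65.1] 23.71
True [ 0.7 -0.8  6.6] [511.1  37.7  44.1] 26.12
rest [ 0.2 -0.1  6.9] [511.   37.7  44.1] 26.32
0.010681788859354856
```

View pics/d4.png

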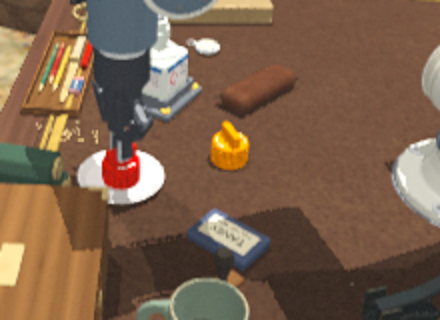

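The side view shows the cap standing in the middle of the dish at (122,168). Contact came at a TCP height of 44 mm, 39 mm above the floor, so I release it here.

Run:
```python
from h import *
bot.open_gripper(); bot.pause(.2); print(bot.get_finger_gap(),bot.get_wrist_force())
bot.line_to([.511,.0378,.10],feed=.05); bot.line_to([.511,.0378,.17],feed=.1); bot.pause(.5)
p,r=bot.get_ee_pos(),bot.get_tcp_rot(); c=eyes.capture('wrist'); T=wristT(c,p,r); P=pts(c,T); m=biggest(redm(c)&(P[...,2]<.08)); Q=P[m]
d=m&(abs(P[...,2]-.039)<.006); w=m&(P[...,2]>.054)
dd=P[d]; A=np.c_[dd[:,:2],np.ones(len(dd))]; print('deck plane',np.linalg.lstsq(A,dd[:,2],rcond=None)[0],np.median(dd[:,2]),'wing',np.median(P[w],0),'deckc',cv2.minEnclosingCircle(dd[:,:2].astype(np.float32)))
h=cv2.cvtColor(c['frame'],cv2.COLOR_RGB2HSV); dm=biggest((h[...,1]<60)&(h[...,2]>100)&(P[...,2]<.03)&(np.hypot(P[...,0]-.511,P[...,1]-.038)<.1))
print('dish',cv2.minEnclosingCircle(ray(c,T,hull(dm),.012).astype(np.float32)),bot.get_t()); save('f5',c['frame'])
```

```text
0.08575624703216203 [-0.1374688   0.14248731  0.07849588]
deck plane [-0.00728064 -0.00708028  0.04187957] 0.037912381812534035 wing [0.51242285 0.03995023 0.05762902] deckc ((0.5118276476860046, 0.03972826525568962), 0.026884911581873894)
dish ((0.511215090751648, 0.03879929706454277), 0.06311215460300446) 29.9583
```

View pics/f5.png

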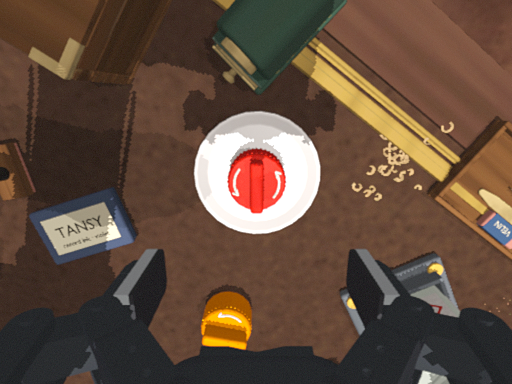

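The picture shows the cap upright at (257,181), released and level, about 1 mm from the dish's centre at (257,172). The fingers are clear of everything.

```bash
python3 -c "
from workcell import bot
print(bot.close_job())"
```

```text
the job is handed in; nothing more can be done
None
```

The job is handed in at about 30 s; no verdict came back. The cap was pressed to its stop at about 20 N, turned 66° and lifted off, and it now stands upright and released about 1 mm from the dish's centre, with the bottle still standing.

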